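# Bolt the loaded meal carrier shut

### The job

The wide meal carrier is loaded and ready to go up the stairs: bolt its lid shut. Take the upright grip of its bolt, lift the bolt over the bump, slide it forward to the carrier's front edge so that its rod goes through the keeper arch, and let it down fully on the far side of the bump, then let go. Leave the narrow carrier's bolt as it is.

Things in the scene. Friction and masses are not known exactly. Their poses are not given: they have to be found in the camera images.
- wide_grip (a point): Grasp point of the wide carrier's bolt: the upright aluminium grip is 36 mm long (x), 12 mm thick (y) and stands 46 mm above a steel block 40 x 28 x 20 mm. The point is centred in x and y, 20 mm under the grip's top, 26 mm over the block, 180 mm above the table when down. z is up; the bolt travels along NEGATIVE x, towards the carrier's front edge on the robot's side. Grasp across y from above.
- wide_slide (a joint): Travel (m) of that bolt in its channel in mid-lid: 0 rear stop, 0.080 front stop; starts at 0 to 0.008. Slides with about 1 N, cannot turn. Down, a square bump 8 mm high, 10 mm long blocks it from 0.012 to 0.062; beyond 0.062 it sits past the bump. A rod leads the block into the keeper, a steel arch 34 wide, 59 mm high on the front rim, at least 45 mm ahead of the grip at full travel.
- wide_lift (a joint): Height (m) of that bolt above its seat: 0 down, 0.025 upper stop. Over 0.008 clears the bump; lifting it 12 to 22 mm is good. It weighs about 0.25 kg, lifts straight up and sinks by its own weight when let go. Its carrier is a black insulated box fixed to the table, 340 mm wide, 260 deep, 130 high to the lid, turned up to 20 degrees.
- narrow_slide (a joint): Travel (m) of the same kind of bolt on the narrow carrier beside it, in the same sense; starts at 0 to 0.008, to be left. That carrier is also black, fixed, 260 mm deep and 130 high, but only 210 mm wide, turned up to 20 degrees. Which of the two stands left or right varies; the bolts are over 330 mm apart.

How it is judged:
By the outcome, as a careful person would: the job done as asked, in the order asked, and still so for the second after the job is handed in, with the robot touching nothing.
It also fails if it takes over 29 s, if anything falls off the work surface, if the arm or the gripper's body presses on something with over 40 N, if the wrist force passes 120 N, or if a joint passes its speed limit or range.

### The arm

A 7-joint arm with a two-finger parallel gripper is mounted at the origin on the work surface. World frame = base frame: x ahead of the robot, y to its left, z up, the work surface at z = 0. Lengths are in m, angles in rad, forces in N, time in s.
With the tool pointing down it reaches from about 0.425 to 0.875 m from the base axis. Payload 4.7 kg.
Tool frame: the origin (TCP) lies at the very end of the fingers, on their centre line; the grasp point (between the pads) lies behind it (ctrl.tcp_to_grasp is the y of the grasp point in the tool frame, in m); y points along the fingers, x is the direction in which the jaws open and shut, and the axes are right-handed (so a half turn about y gives the same grasp; the last joint's range is limited). The gripper opens to 87 mm and grips with 3 to 60 N. Pads are 19 mm wide; open, the fingers measure 117 mm over their backs; the gripper's body (75 mm by 190 mm) begins 51 mm behind the grasp point.
Start: joints at [1.332, 0.321, -0.07, 1.45, 0.023, 1.371, -0.057], TCP at [0.163, -0.629, 0.223] pointing down, gripper open.
Joint ranges: [-2.86, 2.86], [-0.3, 2.09], [-1.38, 1.24], [0.06, 2.45], [-1.56, 4.7], [0.09, 2.05], [-2.69, 2.69]. Speed limits (rad/s): [2.57, 2.57, 3.14, 3.14, 3.14, 3.14, 3.14].

### API

Orientations are given as a rotation vector (axis times angle).
In Python, from bench import ctrl, get_image, workorder gives the robot as it stands.
- The arm moves only by the tool drive_tool, never from a script. Its argument "increments" is text: rows parted by semicolons, each of 5 numbers parted by spaces: the shift along the tool's x, y, z in mm, then the turn about the tool's y in degrees, then the closure in counts, from 0 (fully open) to 255 (shut). In form: tx ty tz yaw fingers; .... A call has 1 to 20 rows; each row shifts and turns the commanded pose from where the row before left it, along the tool's axes as they then stand; what a row does not reach is not made up. A row lasts 1/8 s, in which the tool goes at most 62.5 mm and 10.7 degrees, less where a joint would pass 70% of its speed; a pose out of reach is approached as far as the arm can. A call is refused whole if a number of a shift passes 62.5 or a number of a turn 10.7, either way. A call with a gripper value outside its range is refused whole. The fingers move at their own pace and stop on an object; "squeeze" is the grip in N (left out, the last holds). Time passes only in rows, so rows that do not move let the fingers close. It gives the time, the measured TCP pose, the force and the opening at its end, in the units of the state.
- ctrl.get_state(): the state, without advancing time (a new reading comes with each control period).
- get_image(name): name is "scene" or "top" or "wrist"; returns a dict with "img" (480x640x3 uint8, red, green, blue), "mtx" (3x3 intrinsics, pixels), "camera_from_world" (4x4, takes a point from world to camera coordinates). Camera axes: x right, y up, looking along -z (the intrinsics and any distortion apply to the point x, -y, -z); pixel columns grow to the right and rows downward; lengths in m; the calibration is good to about 2 mm. A picture is of the moment at which its call begins. There is no depth.
- workorder.close_job(): hands the job in, once; it reports no verdict.
The state is a dict: "time": time; "joint_positions": joint angles; "qd": joint speeds; "joint_torque": joint torques, N m; "position": TCP position; "tool_rot": TCP orientation; "ft_force": force on the tool from outside, world axes, zero at the start; "torque": the same for the moment, N m; "grip_width": opening from 0.0 (shut) to 1.0 (fully open).
Only numpy, scipy, OpenCV 4.12 (cv2) and the standard library are available. Lean on these libraries where they do the work, as an engineer would, in place of code of your own. Each camera call takes 0.05 s, during which the arm holds its last target.

## Working session

There is one attempt and no reset: what is moved stays moved. The work goes in short steps, Python scripts to look and compute and a tool call to move; the robot and the scene stay as the last step left them, time stands still between calls to the robot, and variables do not carry over. Pictures are saved under pics/ and viewed, and the job is handed in when it is done.

Besides the shell and the picture viewer there is one more tool, called after "Emit:" by a JSON object that holds its "name" and its "arguments". drive_tool: Moves the arm, as the interface text tells. Its arguments: {"type":"object","properties":{"increments":{"type":"string"},"squeeze":{"type":"number"}},"required":["increments"]}

```bash
mkdir -p pics; ls
python3 - <<'E'
from bench import ctrl, get_image
import cv2, numpy as np, pickle
d={}
for n in ["scene","top"]:
    r=get_image(n); d[n]=r; cv2.imwrite(f"pics/{n}0.png",r["img"][:,:,::-1]); print(n,r["mtx"].tolist(),np.round(r["camera_from_world"],4).tolist(),r.keys())
pickle.dump(d,open("p0.pkl","wb"))
print(ctrl.get_state(),ctrl.tcp_to_grasp)
E
```

```text
pics
scene [[486.14935445101077, 0.0, 319.2343259996169], [0.0, 486.14935445101077, 233.06992867747968], [0.0, 0.0, 1.0]] [[0.0516, 0.9987, -0.0049, -0.0351], [-0.7979, 0.0442, 0.6012, 0.3832], [0.6006, -0.0271, 0.7991, -1.2394], [0.0, 0.0, 0.0, 1.0]] dict_keys(['img', 'mtx', 'camera_from_world'])
top [[457.6004457545408, 0.0, 324.8312957311326], [0.0, 457.6004457545408, 246.44000122598206], [0.0, 0.0, 1.0]] [[-0.0179, -0.9996, -0.0197, 0.0305], [0.9808, -0.0214, 0.1937, -0.6486], [-0.194, -0.0159, 0.9809, -0.8185], [0.0, 0.0, 0.0, 1.0]] dict_keys(['img', 'mtx', 'camera_from_world'])
{'time': 0.1, 'joint_positions': array([ 1.33207549,  0.32176072, -0.07009943,  1.45153811,  0.02260727,
        1.37082881, -0.0569062 ]), 'qd': array([-0.00134158, -0.00179578,  0.00010201, -0.00033873,  0.00025721,
       -0.00043432,  0.00015987]), 'joint_torque': array([ 3.10073460e-07, -4.92571306e+01, -4.05708980e-01, -3.13401318e+01,
       -6.41828589e-02,  3.94514774e-02,  8.44199667e-05]), 'position': array([ 0.16242225, -0.62886309,  0.2215708 ]), 'tool_rot': array([-1.3172382 ,  1.02198141, -1.01958267]), 'ft_force': array([-0.07486434,  0.11621785,  0.75292066]), 'torque': array([-0.02274009,  0.03407239, -0.02665533]), 'grip_width': 0.999758768858621} -0.0187
```

View pics/scene0.png

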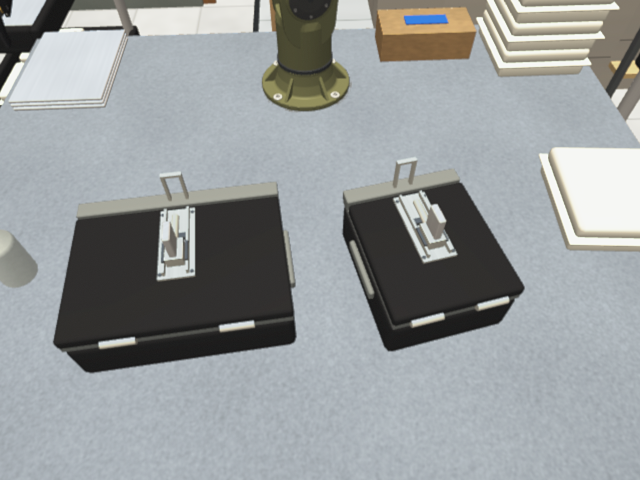

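View pics/top0.png

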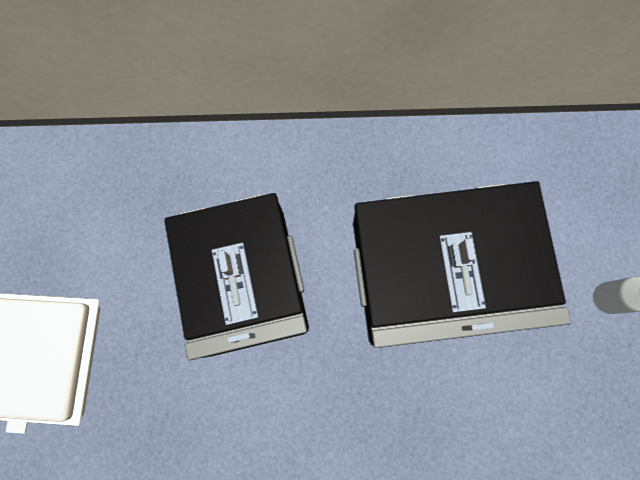

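The wide carrier is at image right in the top view and left in the scene view, so at negative y. Its bolt is near top (462,255) and scene (172,245). I'll zoom in on both.

Run:
```python
import cv2, numpy as np
a=cv2.imread("pics/scene0.png")[165:290,135:215]; b=cv2.imread("pics/top0.png")[220:340,425:505]
a=cv2.resize(a,None,fx=4.8,fy=4.8,interpolation=cv2.INTER_CUBIC); b=cv2.resize(b,None,fx=5,fy=5,interpolation=cv2.INTER_CUBIC)
cv2.imwrite("pics/z0.png",np.hstack([a[:600],b[:600,:]]))
```

```text
(no output)
```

View pics/z0.png

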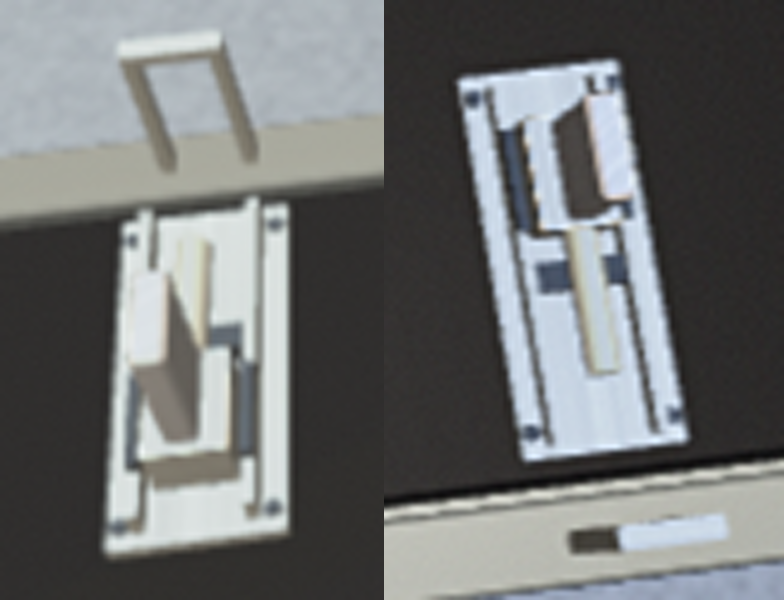

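```bash
cat > h.py <<'E'
import numpy as np
def ray(r,u,v):
    T=r["camera_from_world"];R=T[:3,:3];t=T[:3,3]
    k=np.linalg.inv(r["mtx"])@[u,v,1]; d=R.T@np.array([k[0],-k[1],-k[2]]); return -R.T@t,d/np.linalg.norm(d)
def plane(r,u,v,z):
    o,d=ray(r,u,v); return o+d*(z-o[2])/d[2]
def tri(rs):
    A=np.zeros((3,3));b=np.zeros(3)
    for o,d in rs:
        P=np.eye(3)-np.outer(d,d);A+=P;b+=P@o
    x=np.linalg.solve(A,b); return x,[np.linalg.norm((np.eye(3)-np.outer(d,d))@(x-o)) for o,d in rs]
def proj(r,p):
    c=r["camera_from_world"][:3,:3]@p+r["camera_from_world"][:3,3]; q=r["mtx"]@[c[0],-c[1],-c[2]]; return q[:2]/q[2]
E
cat > m.py <<'E'
from h import *; import pickle
d=pickle.load(open("p0.pkl","rb")); S,T=d["scene"],d["top"]
zt=lambda x,y:((x-384+.5)/5-.5+425,(y+.5)/5-.5+220)
zs=lambda x,y:((x+.5)/4.8-.5+135,(y+.5)/4.8-.5+165)
f=lambda L:np.array(L)
def ang(a,b): v=b-a; return np.degrees(np.arctan2(v[1],v[0])),np.linalg.norm(v[:2])
gt=[plane(T,*zt(*p),.2) for p in [(587,97),(615,93),(633,197),(605,201)]]
gs=[plane(S,*zs(*p),.2) for p in [(137,273),(168,271),(166,362),(130,362)]]
print("grip top",np.mean(gt,0),ang(gt[3],gt[0]),ang(gt[2],gt[1]),ang(gt[0],gt[1])); print("grip scene",np.mean(gs,0),ang(gs[0],gs[3]),ang(gs[1],gs[2]))
print(tri([ray(T,*zt(610,148)),ray(S,*zs(150,317))]))
pl=[plane(T,*zt(*p),.132) for p in [(460,77),(620,62),(688,440),(522,460)]]
print("plate",[ang(pl[3],pl[0]),ang(pl[2],pl[1]),ang(pl[1],pl[0]),ang(pl[2],pl[3])],np.mean(pl,0))
ps=[plane(S,*zs(*p),.132) for p in [(122,217),(289,203),(289,532),(105,555)]]
print("plateS",[ang(ps[0],ps[3]),ang(ps[1],ps[2])],np.mean(ps,0))
l=[plane(T,*p,.13) for p in [(355,204),(539,182),(565,303),(372,326)]]
print("lid",[ang(l[3],l[0]),ang(l[2],l[1]),ang(l[1],l[0]),ang(l[2],l[3])])
print("keeper",tri([ray(T,*zt(673,533)),ray(S,*zs(171,46))]))
E
python3 m.py
```

```text
grip top [ 0.61285112 -0.21822799  0.2       ] (np.float64(5.203732141766054), np.float64(0.03435325609099425)) (np.float64(5.065592742794942), np.float64(0.034359358134804445)) (np.float64(-82.97261767831209), np.float64(0.009184654029247811))
grip scene [ 0.61425965 -0.21817606  0.2       ] (np.float64(4.5315863118519575), np.float64(0.0340587680846316)) (np.float64(6.577900837077152), np.float64(0.035035549618008165))
(array([ 0.61284796, -0.21892989,  0.19786232]), [np.float64(6.771639593996727e-05), np.float64(6.771639594000103e-05)])
plate [(np.float64(5.183825330190772), np.float64(0.13565218361832854)), (np.float64(5.38929371121013), np.float64(0.13414767930690777)), (np.float64(94.21163104611564), np.float64(0.05703732218072963)), (np.float64(95.71941008574272), np.float64(0.05751269012738629))] [ 0.58670608 -0.22264932  0.132     ]
plateS [(np.float64(6.039646216375459), np.float64(0.13974847191757972)), (np.float64(5.796332626655814), np.float64(0.13746509518400077))] [ 0.58381388 -0.22267988  0.132     ]
lid [(np.float64(5.886302096619258), np.float64(0.21933392389371728)), (np.float64(5.429970051191782), np.float64(0.21977649907380728)), (np.float64(95.72006679815988), np.float64(0.33616471601841214)), (np.float64(95.64456444404533), np.float64(0.3344158868935543))]
keeper (array([ 0.49009636, -0.23136273,  0.18879779]), [np.float64(0.0002793985939710522), np.float64(0.0002793985939710451)])
```

```bash
cat > plan.py <<'E'
import numpy as np,sys
from bench import ctrl
from scipy.spatial.transform import Rotation as R
s=ctrl.get_state(); p=s["position"]; M=R.from_rotvec(s["tool_rot"]).as_matrix()
print("t",s["time"],"pos",p.round(4),"q",s["joint_positions"].round(3),"ft",s["ft_force"].round(2),"w",round(s["grip_width"],3)); print(M.round(3))
tgt=np.array(eval(sys.argv[1])); a=np.radians(float(sys.argv[2]))
x=M[:,0]; cur=np.degrees(np.arctan2(x[1],x[0])); w=np.degrees(a)+90
dz=(w-cur+90)%180-90
print("world yaw needed (ccw)",dz,"=> tool yaw",-dz)
print("shift mm in tool axes now",(M.T@(tgt-p)*1000).round(1))
print("shift mm after yaw",((R.from_euler('z',dz,degrees=True).as_matrix()@M).T@(tgt-p)*1000).round(1))
E
python3 plan.py "[.613,-.2185,.1613]" 5.6
```

```text
t 0.1 pos [ 0.1624 -0.6289  0.2216] q [ 1.332  0.322 -0.07   1.452  0.023  1.371 -0.057] ft [-0.07  0.12  0.75] w 1.0
[[ 0.25  -0.001  0.968]
 [-0.968  0.002  0.25 ]
 [-0.002 -1.    -0.   ]]
world yaw needed (ccw) -8.887666875251227 => tool yaw 8.887666875251227
shift mm in tool axes now [-284.5   60.7  538.9]
shift mm after yaw [-364.3   60.9  488.5]
```

Emit:
{"name": "drive_tool", "arguments": {"increments": "0 -45 0 8.9 0; -20 0 27 0 0; -31 0 42 0 0; -31 0 42 0 0; -31 0 42 0 0; -31 0 42 0 0; -31 0 42 0 0; -31 0 42 0 0; -31 0 42 0 0; -31 0 42 0 0; -31 0 42 0 0; -31 0 42 0 0; -24 0 31 0 0; -10 0 10 0 0; 0 0 0 0 0", "squeeze": 25}}

```text
time: 1.98
position: [0.6126, -0.2193, 0.267]
tool_rot: [-1.255, 1.137, -1.136]
ft_force: [-0.1, -0.5, -0.8]
grip_width: 0.998
```

```bash
python3 plan.py "[.613,-.2185,.1613]" 5.6
python3 - <<'E'
from bench import get_image
import cv2,pickle
d={}
for n in ["top","wrist"]:
    r=get_image(n);d[n]=r
    cv2.imwrite(f"pics/{n}1.png",r["img"][:,:,::-1])
pickle.dump(d,open("p1.pkl","wb"))
E
```

```text
t 1.975 pos [ 0.6126 -0.2193  0.267 ] q [ 0.62   0.336 -0.417  1.368  0.135  1.467 -1.262] ft [-0.06 -0.52 -0.82] w 0.998
[[ 0.099 -0.001  0.995]
 [-0.995  0.     0.099]
 [-0.    -1.    -0.001]]
world yaw needed (ccw) -0.05607189413950664 => tool yaw 0.05607189413950664
shift mm in tool axes now [ -0.7 105.7   0.6]
shift mm after yaw [ -0.7 105.7   0.6]
```

View pics/wrist1.png

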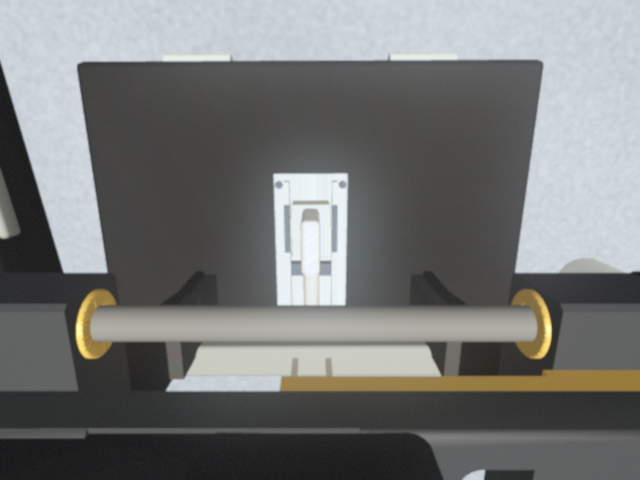

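The wrist view shows the grip's top at about (311,246), square with the fingers. I'll cross-check its position.

Run:
```python
from h import *; import pickle,cv2
d=pickle.load(open("p1.pkl","rb"));W=d["wrist"]
for p in [(310.5,222),(310.5,273),(302,246),(319,246)]: print(p,plane(W,*p,.2).round(4))
print(proj(W,np.array([.613,-.2185,.2])))
cv2.imwrite("pics/zw1.png",cv2.resize(W["img"][170:310,265:355,::-1],None,fx=4,fy=4,interpolation=cv2.INTER_CUBIC))
```

```text
(310.5, 222) [ 0.6299 -0.2175  0.2   ]
(310.5, 273) [ 0.5972 -0.2206  0.2   ]
(302, 246) [ 0.6143 -0.2137  0.2   ]
(319, 246) [ 0.6153 -0.2241  0.2   ]
[309.58287466 248.73355834]
```

View pics/zw1.png

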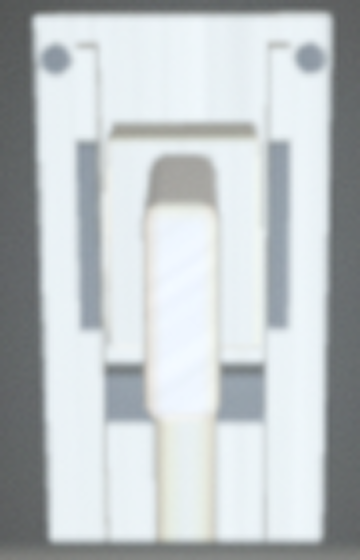

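The three views agree within about 1 mm: (0.613, -0.219). I'll descend and close.

Emit:
{"name": "drive_tool", "arguments": {"increments": "0 30 0 0 0; 0 35 0 0 0; 0 22 0 0 0; 0 12 0 0 0; 0 6 0 0 0; 0 0 0 0 0; 0 0 0 0 255; 0 0 0 0 255; 0 0 0 0 255; 0 0 0 0 255; 0 0 0 0 255; 0 0 0 0 255; 0 0 0 0 255; 0 0 0 0 255", "squeeze": 25}}

```text
time: 3.82
position: [0.6128, -0.2196, 0.1626]
tool_rot: [-1.254, 1.137, -1.137]
ft_force: [0.3, 0.6, -0.7]
grip_width: 0.169
```

Emit:
{"name": "drive_tool", "arguments": {"increments": "0 0 0 0 255; 0 0 0 0 255; 0 0 0 0 255"}}

```text
time: 4.2
position: [0.6128, -0.219, 0.1626]
tool_rot: [-1.254, 1.137, -1.136]
ft_force: [-0.3, 1.8, 0.6]
grip_width: 0.138
```

Width 0.138 × 87 = 12.0 mm, so the grip is held. Next I lift 17 mm.

Emit:
{"name": "drive_tool", "arguments": {"increments": "0 -5 0 0 255; 0 -6 0 0 255; 0 -6 0 0 255; 0 0 0 0 255; 0 0 0 0 255"}}

```text
time: 4.82
position: [0.6129, -0.2191, 0.1795]
tool_rot: [-1.253, 1.137, -1.136]
ft_force: [0.1, 2.9, -1.6]
grip_width: 0.14
```

Run:
```python
from bench import get_image
import cv2,numpy as np
im=[]
for n,(y,x) in {"scene":(160,115),"wrist":(160,240)}.items():
    r=get_image(n)["img"][:,:,::-1]
    im.append(cv2.resize(r[y:y+150,x:x+100],None,fx=4,fy=4,interpolation=cv2.INTER_CUBIC))
cv2.imwrite("pics/l2.png",np.hstack(im))
```

```text
(no output)
```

View pics/l2.png

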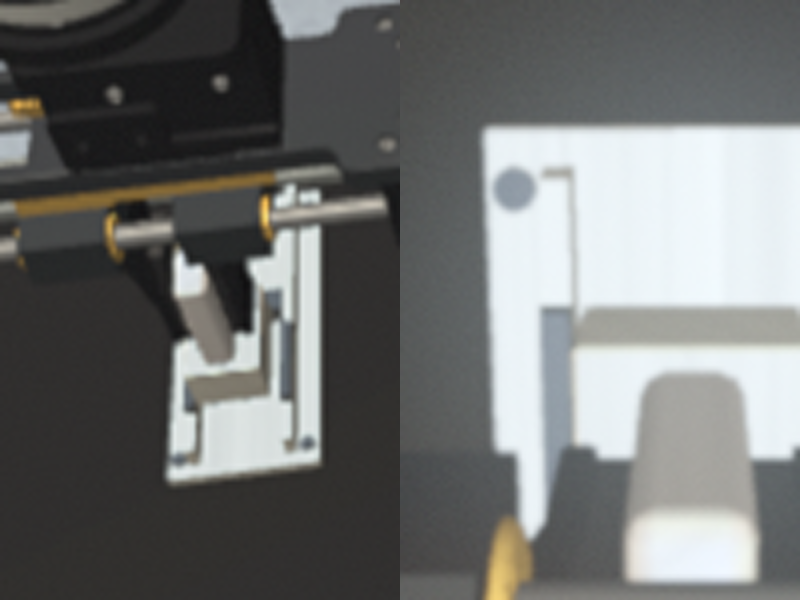

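The bolt is up: there is a visible gap under the block. Now I slide it forward along tool -z.

Emit:
{"name": "drive_tool", "arguments": {"increments": "0 0 -5 0 255; 0 0 -9 0 255; 0 0 -10 0 255; 0 0 -10 0 255; 0 0 -10 0 255; 0 0 -10 0 255; 0 0 -9 0 255; 0 0 -5 0 255; 0 0 -2 0 255; 0 0 0 0 255; 0 0 0 0 255"}}

```text
time: 6.3
position: [0.5421, -0.2263, 0.1795]
tool_rot: [-1.254, 1.138, -1.136]
ft_force: [-0.4, 4.5, -0.9]
grip_width: 0.132
```

Emit:
{"name": "drive_tool", "arguments": {"increments": "0 0 -1 0 255; 0 0 -1 0 255; 0 0 -1 0 255; 0 0 0 0 255"}}

```text
time: 6.8
position: [0.5394, -0.2265, 0.1795]
tool_rot: [-1.254, 1.138, -1.137]
ft_force: [0.1, 5.3, -1.5]
grip_width: 0.134
```

Run:
```python
from bench import get_image
import cv2,numpy as np
im=[]
for n,(y,x) in {"scene":(130,115),"wrist":(160,240)}.items():
    r=get_image(n)["img"][:,:,::-1]; cv2.imwrite(f"pics/{n}3.png",r)
    im.append(cv2.resize(r[y:y+150,x:x+100],None,fx=4,fy=4,interpolation=cv2.INTER_CUBIC))
cv2.imwrite("pics/l3.png",np.hstack(im))
```

```text
(no output)
```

View pics/l3.png

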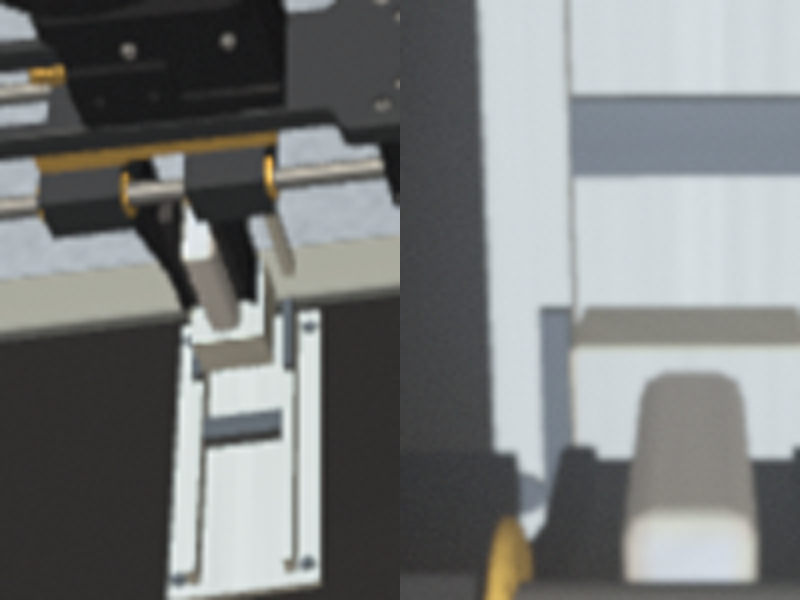

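View pics/wrist3.png

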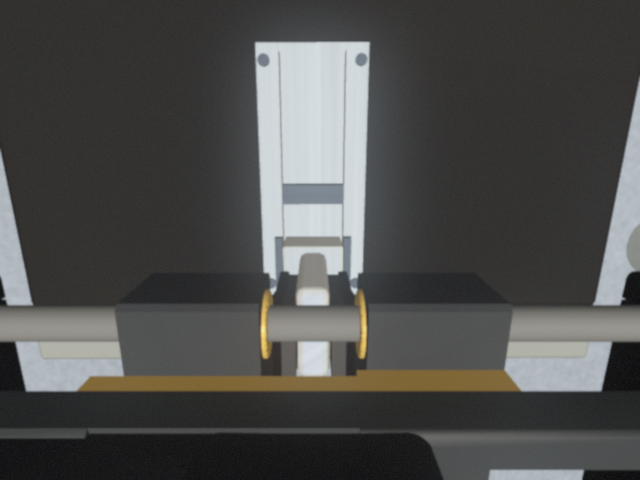

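The block (seam bar at about wrist (312,193)) is well behind past the bump. I'll creep forward a little more to feel for the stop.

Emit:
{"name": "drive_tool", "arguments": {"increments": "-0.5 0 -1 0 255; 0 0 -1 0 255; 0 0 0 0 255"}}

```text
time: 7.28
position: [0.5377, -0.2267, 0.1796]
tool_rot: [-1.254, 1.138, -1.137]
ft_force: [-0.0, 4.2, -1.5]
grip_width: 0.136
```

Travel is at least 75 mm and the stop has not been felt. I'll lower it now.

Emit:
{"name": "drive_tool", "arguments": {"increments": "0 5 0 0 255; 0 5 0 0 255; 0 4 0 0 255; 0 2 0 0 255; 0 0.5 0 0 255; 0 0 0 0 255; 0 0 0 0 255"}}

```text
time: 8.15
position: [0.5379, -0.2266, 0.163]
tool_rot: [-1.254, 1.137, -1.137]
ft_force: [-1.0, 3.4, -1.3]
grip_width: 0.134
```

Emit:
{"name": "drive_tool", "arguments": {"increments": "0 0 0 0 120; 0 0 0 0 0; 0 0 0 0 0; 0 0 0 0 0; 0 0 0 0 0; 0 0 0 0 0; 0 0 0 0 0"}}

```text
time: 9.02
position: [0.5381, -0.2264, 0.163]
tool_rot: [-1.254, 1.137, -1.137]
ft_force: [0.2, -0.1, 0.7]
grip_width: 0.85
```

Emit:
{"name": "drive_tool", "arguments": {"increments": "0 -10 0 0 0; 0 -30 0 0 0; 0 -45 0 0 0; 50 -30 0 0 0; 60 0 0 0 0; 60 0 0 0 0; 60 0 0 0 0; 0 0 0 0 0; 0 0 0 0 0"}}

```text
time: 10.15
position: [0.5608, -0.4547, 0.2781]
tool_rot: [-1.253, 1.137, -1.136]
ft_force: [-0.0, 0.7, 0.4]
grip_width: 1.0
```

Run:
```python
from bench import get_image
import cv2,numpy as np,pickle
d={}
for n in ["scene","top"]:
    d[n]=get_image(n); cv2.imwrite(f"pics/{n}4.png",d[n]["img"][:,:,::-1])
pickle.dump(d,open("p4.pkl","wb"))
a=cv2.imread("pics/scene4.png")[165:290,135:215]; b=cv2.imread("pics/top4.png")[220:340,425:505]
a=cv2.resize(a,None,fx=4.8,fy=4.8,interpolation=cv2.INTER_CUBIC); b=cv2.resize(b,None,fx=5,fy=5,interpolation=cv2.INTER_CUBIC)
cv2.imwrite("pics/z4.png",np.hstack([a[:600],b[:600,:]]))
```

```text
(no output)
```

View pics/z4.png

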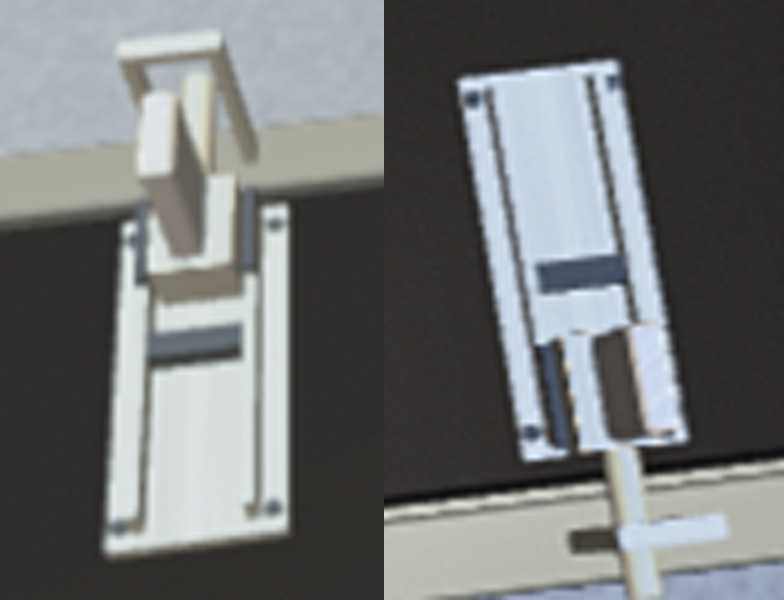

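View pics/scene4.png

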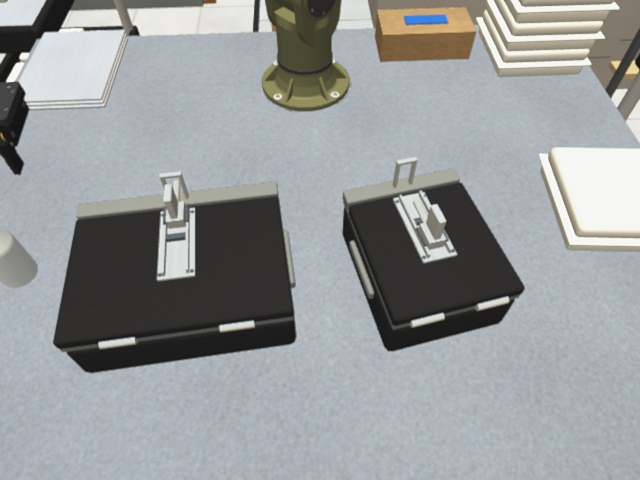

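Run:
```python
from h import *; import pickle,cv2
from bench import workorder
d=pickle.load(open("p4.pkl","rb")); S,T=d["scene"],d["top"]; d0=pickle.load(open("p0.pkl","rb"))
p=tri([ray(T,(652.5-384+.5)/5-.5+425,378.5/5-.5+220),ray(S,158.5/4.8-.5+135,135.5/4.8-.5+165)]); print(p, np.linalg.norm(p[0][:2]-[.6128,-.2189]))
# narrow carrier unchanged?
a,b=[x["scene"]["img"][150:360,340:530].astype(int) for x in (d0,d)]; print("narrow diff max/mean",abs(a-b).max(),abs(a-b).mean())
```

```text
(array([ 0.5384618 , -0.22657995,  0.19760904]), [np.float64(0.00010268798685453943), np.float64(0.00010268798685455336)]) 0.07473385887839348
narrow diff max/mean 5 0.6287050960735171
```

The grip top is at the same height as at the start (0.1976 against 0.1979), so the bolt is fully down. It has travelled 75 mm, and the narrow carrier is unchanged.

```bash
python3 -c "
from bench import workorder
print(workorder.close_job())"
```

```text
the job is handed in; nothing more can be done
None
```

The wide carrier's bolt is shut. I gripped it at 25 N, lifted it 17 mm, slid it about 75 mm forward, let it down on the far side of the bump, released it, and moved the arm clear. I handed the job in after about 10.2 s of robot time.

Last checks, from the images after release:
- **Travel:** the grip moved about 75 mm, so the bolt is past the bump (clear of 62 mm). I never felt the 80 mm front stop, so it may be a few mm short of full travel.
- **Height:** the grip's top measured 0.1976 m against 0.1979 m at the start, so the bolt is fully down. Both readings are about 2 mm under the nominal 0.200 m, which is within calibration.
- **Keeper:** the rod shows through the arch in both views.
- **Narrow carrier:** its image is unchanged apart from noise.
- **Forces:** no reading at the end of a move passed about 5.5 N. The largest was a side force while sliding, from slight misalignment with the channel.

No check failed.

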